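Slide a soldered board out from under its hold-down bar and into the test hood

TASK

Swing the orange hold-down bar of the soldering jig up to upright or a little beyond, where its stiff hinge keeps it, then slide the black board carrier along its channel, without lifting it out, from beneath the bar and into the blue test hood. The connector inside the hood is out of sight and not always at the same depth: feel for it, press it back about 5 mm with the carrier, and leave the carrier there. Leave the other things on the bench where they are.

Things in the scene. Friction and masses are not known exactly. Their poses are not given: they have to be found in the camera images.
- jig: fixed soldering jig, dark steel base 208 x 410 x 12 mm, origin on the table under the channel's centre line (base from x = -92 to 116), z up. A channel runs along its y (carrier slides to +y): floor 12 mm above the table, 94 mm wide between aluminium rails 26 mm high, open at the -y end (base ends at y = -195 mm). Hinge lugs at x = 91 to 113, y = -106 to -54 mm, 62 mm high
- hood_mouth (a point): middle of the lower edge of the blue test hood's mouth (jig x = 0, y = +85 mm, on the channel floor). The hood is 130 mm wide, 118 inside, roof 70 to 76 mm above the table, 123 mm long. Inside it, unseen, the face of a connector (70 mm wide, 30 mm high) waits 30 to 70 mm past the mouth
- bar (a joint): angle of the orange bar (24 wide, 10 mm thick): 0 = level across the channel, grows as its -x end swings up about a hinge along jig y, 1.57 upright, stop at 1.9. Stiff: stays where left; 3 to 5 N at the handle moves it. A rubber foot under it (26 mm deep, 100 mm from the hinge, 20 mm along the channel) blocks the carrier's heat sink when down; upright, it juts to jig x = 74 mm
- bar_hinge (a point): point on the bar's hinge axis, 50 mm above the table, above the middle of the bar's width; fixed at jig x = +100, y = -80 mm
- bar_grip (a point): middle of the bar's handle, a steel rod 10 mm thick along jig y, 58 mm clear between its posts. With the bar level it is 150 mm from the hinge towards jig -x and 40 mm above the hinge, 30 mm clear above the bar: can be pinched from above, fingers closing across the channel
- carrier_mid (a point): centre of the carrier's tray: loose, black, 90 (x) x 120 (y) x 8 mm, 0.25 to 0.45 kg, axes as the jig's, lying in the channel with a copper-coloured board and a heat sink (top 28 mm above its underside). Front edge 60 mm ahead (+y). Slides with 1 to 5 N. Ends in the hood with this point at jig y of 55 to 105 mm
- carrier_push (a point): middle of the outer face of the upright wall at the carrier's rear (-y) end, 60 mm behind carrier_mid, 23 mm above the underside. Wall 90 mm wide, 8 mm thick, 38 mm high from the underside. Push here with closed fingers towards jig +y; the wall stays outside the hood
- contact (a joint): how far (m) the hidden connector in the hood has been pressed back: 0 untouched, travel 0.016. It slides back stiffly, with no spring, at about 10 N on top of the carrier's own drag, and stays where it is left. 0.005 is right, 0.0015 to 0.009 will do
- spool_mid (a point): bystander: grey spool 60 mm across, 50 mm high, standing on the table; its centre
- cup_mid (a point): bystander: white cup 70 mm across, 75 mm high; its centre
- driver_mid (a point): bystander: screwdriver 160 mm long lying on the table; a point on it
- sucker_mid (a point): bystander: red desoldering pump 155 mm long, 20 mm thick, lying on the table; its centre
- meter_mid (a point): bystander: yellow meter 80 x 150 x 34 mm lying on the table; its centre

How it is judged:
By the outcome, as a careful person would: the job done as asked, in the order asked, and still so for the second after the job is handed in, with the robot touching nothing.
It also fails if it takes over 64 s, if anything falls off the work surface, if the arm or the gripper's body presses on something with over 40 N, if the wrist force passes 120 N, or if a joint passes its speed limit or range.

ROBOT

A 6-joint arm with a two-finger parallel gripper is mounted at the origin on the work surface. World frame = base frame: x ahead of the robot, y to its left, z up, the work surface at z = 0. Lengths are in m, angles in degrees, forces in N, time in s.
With the tool pointing down it reaches from about 0.35 to 0.85 m from the base axis. Payload 8.1 kg.
Tool frame: the origin (TCP) lies midway between the tips of the shut fingers; the grasp point (between the pads) lies 19 mm behind it; z points along the fingers, y is the line along which they close (so a half turn about z gives the same grasp; the last joint's range is limited). The gripper opens to 85 mm and grips with 20 to 120 N. Pads are 22 mm wide; open, the fingers measure 114 mm over their backs; the gripper's body (76 mm by 85 mm) begins 54 mm behind the grasp point. The pads swing forward as they close: fully open they stand 13 mm farther back than shut.
Start: joints at [-80.581, 7.471, 85.268, -0, 87.261, -4.893], TCP at [0.148, -0.581, 0.231] pointing down, gripper open.
Joint ranges: [-169.43, 169.43], [-51.17, 129.36], [1.28, 143.12], [-76.62, 256.62], [0, 156.53], [-152.29, 152.29]. Speed limits (degrees/s): [136.94, 136.94, 159.86, 180, 180, 180].

INTERFACE

Orientations are given as [roll, pitch, yaw] about the fixed x, y, z axes, in that order (R = Rz(yaw) Ry(pitch) Rx(roll)).
In Python, from bench import observe, get_image, arm gives the robot as it stands.
- The arm moves only by the tool arm_command, never from a script. Its arguments are lists of equal length, an entry for each row: "gripper": the closure, from 0 (fully open) to 1 (shut); "xyz": the shift along the tool's x, y, z in mm, a list of three; "spin": the turn about the tool's z in rad. A call has 1 to 10 rows; each row shifts and turns the commanded pose from where the row before left it, along the tool's axes as they then stand; what a row does not reach is not made up. A row lasts 1/12 s, in which the tool goes at most 41.7 mm and 7.16 degrees, less where a joint would pass 70% of its speed; a pose out of reach is approached as far as the arm can. A call is refused whole if a number of a shift passes 41.7 or a number of a turn 0.125, either way. A call with a gripper value outside its range is refused whole. The fingers move at their own pace and stop on an object; the grip force is fixed at half the most. Time passes only in rows, so rows that do not move let the fingers close. It gives the time, the measured TCP pose, the force, the opening and the grip force at its end, in the units of the state.
- observe(): the state, without advancing time (a new reading comes with each control period).
- get_image(name): name is "scene" or "top" or "wrist"; returns a dict with "color" (480x640x3 uint8, red, green, blue), "range_z" (480x640 float32, m along the optical axis (not along the pixel's ray), 0 where there is no reading), "intrinsics" (3x3 intrinsics, pixels), "rvec" (rotation vector, rad) and "tvec" (3), from world to camera coordinates, as OpenCV has them. Camera axes: x right, y down, z forward; pixel columns grow to the right and rows downward; lengths in m; the calibration is good to about 2 mm. The wrist camera is an equidistant fisheye: a pixel r from the principal point sees the ray r / f radians off the axis. A picture is of the moment at which its call begins.
- arm.finish_job(): hands the job in; it is judged then, once.
The state is a dict: "clock": time; "joints": joint angles; "joint_vel": joint speeds; "effort": joint torques, N m; "position": TCP position; "eef_rot": TCP orientation; "contact_force": force on the tool from outside, world axes, zero at the start; "ft_torque": the same for the moment, N m; "gripper_width": opening from 0.0 (shut) to 1.0 (fully open); "grasp_force": force on a finger pad.
Only numpy, scipy, OpenCV 4.12 (cv2) and the standard library are available. Lean on these libraries where they do the work, as an engineer would, in place of code of your own. Each camera call takes 0.05 s, during which the arm holds its last target. There are 200 camera calls.

## Working session

There is one attempt and no reset: what is moved stays moved. The work goes in short steps, Python scripts to look and compute and a tool call to move; the robot and the scene stay as the last step left them, time stands still between calls to the robot, and variables do not carry over. Pictures are saved under pics/ and viewed, at most 10 in all, crops included, and the job is handed in when it is done.

Besides the shell and the picture viewer there is one more tool, called after "Emit:" as name(argument=value, ...), one argument or row to a line, values as JSON. arm_command: Moves the arm, as the interface text tells. Its arguments: {"type":"object","properties":{"gripper":{"type":"array"},"xyz":{"type":"array"},"spin":{"type":"array"}},"required":["gripper","xyz","spin"]}

```bash
mkdir -p pics
cat > h.py <<'E'
import numpy as np,cv2
from bench import observe,get_image,arm
def cloud(im):
    z=im["range_z"];K=im["intrinsics"];v,u=np.mgrid[:480,:640]
    P=np.stack([(u-K[0,2])/K[0,0]*z,(v-K[1,2])/K[1,1]*z,z],-1)
    R=cv2.Rodrigues(np.array(im["rvec"]))[0]
    return (P-np.array(im["tvec"]).ravel())@R
E
python3 - <<'E'
from h import *
ims=[get_image(n) for n in("scene","top")]
for n,i in zip(("scene","top"),ims):
    cv2.imwrite(f"pics/{n}0.png",i["color"][...,::-1]); np.savez(f"{n}0.npz",c=i["color"],p=cloud(i),z=i["range_z"])
s=observe();print(s)
E
```

```text
{'clock': 0.1, 'joints': array([-8.05808092e+01,  7.51025562e+00,  8.53249099e+01, -1.50126480e-03,
        8.72614923e+01, -4.89348209e+00]), 'joint_vel': array([-0.12500905,  0.05021782, -0.21206986, -0.03327675,  0.0284036 ,
       -0.06454405]), 'effort': array([-1.35112405e-04, -5.70951641e+01, -5.01942229e+01, -2.42317656e-04,
        7.98809517e-03,  2.23663920e-05]), 'position': array([ 0.14825273, -0.58087217,  0.23033689]), 'eef_rot': array([-1.79903567e+02, -6.75128834e-03,  1.43127402e+01]), 'contact_force': array([-0.41621708,  0.28875181,  0.5618869 ]), 'ft_torque': array([ 0.00431375, -0.02882107,  0.01444564]), 'grasp_force': 0.0, 'gripper_width': 0.9974104689910503}
```

View pics/scene0.png

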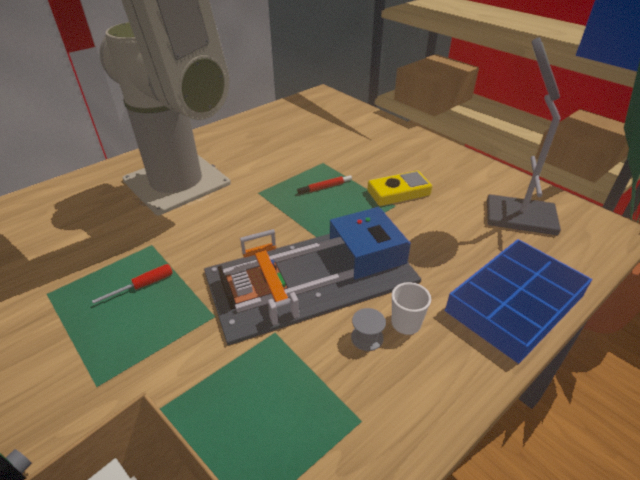

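View pics/top0.png

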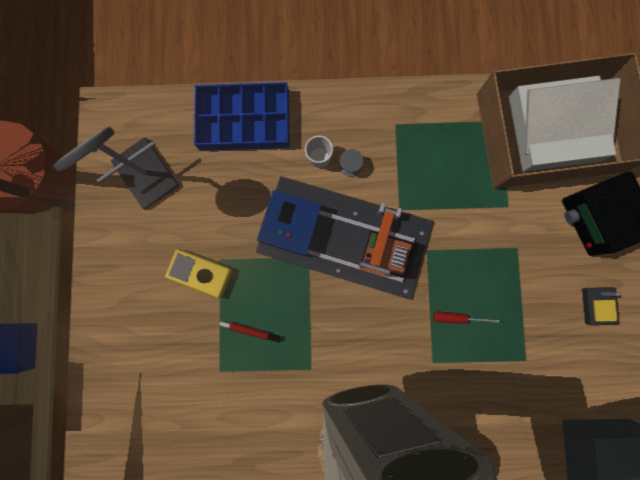

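The scene view shows the jig with the orange bar down (270,275), the carrier at its rear end (240,285) and the hood at (370,240). In the top view the jig is centred near (345,237). Its +y runs left, with the hood at (290,222), and the hinge lugs are on the far side at (385,210). The cup (319,150) and spool (351,161) are beyond the hood.

Run:
```python
from h import *
d=np.load("top0.npz");p=d["p"];c=d["c"].astype(int)
print("table z",np.median(p[380:400,100:130,2]))
m=np.zeros((480,640),bool);m[165:310,245:445]=1
mm=(m&(p[...,2]>0.006)&(p[...,2]<.2)).astype(np.uint8)
n,l,st,_=cv2.connectedComponentsWithStats(mm);k=l==1+np.argmax(st[1:,4])
(r)=cv2.minAreaRect(p[k][:,:2].astype(np.float32)*1000);print(r)
b=cv2.boxPoints(r);print(b)
# edges: long axis
e=[(b[(i+1)%4]-b[i]) for i in range(4)];L=max(e,key=np.linalg.norm);L=L/np.linalg.norm(L);L=L*np.sign(L[1])
X=np.array([L[1],-L[0]]);ctr=np.array(r[0]);O=ctr-12*X-10*L*0
yaw=np.degrees(np.arctan2(X[1],X[0]));print("yaw",yaw,"O(y centre?)",O)
q=p.copy();q[...,:2]=(p[...,:2]*1000-O)@np.stack([X,L],1);q[...,2]*=1000
def st_(n,mk):
    a=q[mk];print(n,mk.sum(),np.percentile(a,[2,50,98],axis=0).round(1).tolist())
R,G,B=c[...,0],c[...,1],c[...,2]
st_("base",k)
st_("hoodtop",k&(q[...,2]>68)&(q[...,2]<82)&(B>R+30))
st_("orange",k&(R>150)&(G<120)&(q[...,2]>40))
st_("hi",k&(q[...,2]>80))
st_("lugs",k&(q[...,0]>85)&(q[...,2]>40)&(q[...,1]<0))
for y in range(-200,100,10):
    s=k&(abs(q[...,1]-y)<5)&(abs(q[...,0]+25)<12);print(y,np.median(q[s][:,2]).round(1) if s.any() else None,end="; ")
```

```text
table z 0.0017772360343750028
((520.3571166992188, 51.959808349609375), (422.34051513671875, 214.88119506835938), 71.90982818603516)
[[ 352.65622  -115.410355]
 [ 556.91565  -182.13383 ]
 [ 688.058     219.32997 ]
 [ 483.79858   286.05347 ]]
yaw -18.090162 O(y centre?) [508.95028877  55.68596745]
base 13197 [[-88.4, -200.9, 8.8], [6.8, -5.3, 15.8], [110.6, 188.7, 81.1]]
hoodtop 2327 [[-62.0, 72.3, 72.3], [-6.0, 124.2, 77.2], [62.2, 190.2, 81.1]]
orange 153 [[-33.4, -101.7, 54.7], [26.9, -91.9, 59.7], [90.7, -85.9, 64.4]]
hi 440 [[-59.4, -125.3, 80.0], [-26.4, 118.3, 81.5], [60.1, 185.9, 105.6]]
lugs 182 [[86.2, -119.9, 42.9], [97.1, -95.0, 58.0], [110.6, -68.9, 65.4]]
-200 12.5; -190 13.2; -180 48.6; -170 21.0; -160 26.8; -150 36.6; -140 34.5; -130 21.6; -120 23.1; -110 23.0; -100 62.5; -90 62.8; -80 33.9; -70 23.2; -60 14.0; -50 12.6; -40 13.3; -30 12.4; -20 12.6; -10 12.7; 0 14.1; 10 12.8; 20 13.2; 30 13.5; 40 13.3; 50 12.3; 60 12.7; 70 15.4; 80 77.6; 90 77.4;
```

Jig frame: origin at about (505.2, 44.3) mm, yaw -18.1°. The target tool yaw is 71.9°, which puts tool x along jig +y, tool y along jig +x and tool z down. I'll spin first.

Emit:
arm_command(
  gripper=[0,0,0,0,0,0,0,0,0,0],
  xyz=[
    [0,0,0],
    [0,0,0],
    [0,0,0],
    [0,0,0],
    [0,0,0],
    [0,0,0],
    [0,0,0],
    [0,0,0],
    [0,0,0],
    [0,0,0],
  ],
  spin=[-0.125,-0.125,-0.125,-0.125,-0.125,-0.125,-0.125,-0.125,-0.005,0],
)

```text
clock: 0.93
position: [0.1483, -0.5811, 0.2308]
eef_rot: [-180.0, -0.0, 71.7]
contact_force: [1.1, -0.4, 0.1]
gripper_width: 1.002
grasp_force: 0.0
```

Emit:
arm_command(
  gripper=[0,0,0,0,0,0,0,0,0,0],
  xyz=[
    [30,5,0],
    [30,5,0],
    [30,5,0],
    [30,5,0],
    [30,5,0],
    [30,5,0],
    [30,5,0],
    [30,5,0],
    [30,5,0],
    [30,5,0],
  ],
  spin=[0,0,0,0,0,0,0,0,0,0],
)

```text
clock: 1.77
position: [0.2894, -0.3104, 0.2313]
eef_rot: [180.0, 0.0, 71.6]
contact_force: [-0.3, 0.2, 1.0]
gripper_width: 1.005
grasp_force: 0.0
```

Emit:
arm_command(
  gripper=[0,0,0,0,0,0,0.2,0.4,0.4,0.4],
  xyz=[
    [30,5,0],
    [30,5,0],
    [30,5,0],
    [30,5,0],
    [30,5,0],
    [30,5,0],
    [30,5,0],
    [30,5,0],
    [0,0,0],
    [0,0,0],
  ],
  spin=[0,0,0,0,0,0,0,0,0,0],
)

```text
clock: 2.6
position: [0.4019, -0.0948, 0.2312]
eef_rot: [-180.0, 0.0, 71.9]
contact_force: [-0.2, -0.5, -1.0]
gripper_width: 0.602
grasp_force: 0.0
```

```bash
cat >> h.py <<'E'
yaw=np.radians(-18.09);O=np.array([505.2,44.3])
A=np.array([[np.cos(yaw),-np.sin(yaw)],[np.sin(yaw),np.cos(yaw)]])
def jig(p):
    p=np.asarray(p)*1000;q=p.copy();q[...,:2]=(p[...,:2]-O)@A;return q
E
python3 - <<'E'
from h import *
s=observe();print(s["clock"],jig(s["position"]),s["eef_rot"],s["gripper_width"])
i=get_image("wrist");cv2.imwrite("pics/w1.png",i["color"][...,::-1])
np.savez("w1.npz",c=i["color"],z=i["range_z"],K=i["intrinsics"],r=i["rvec"],t=i["tvec"])
# scene cloud in jig frame, two-camera check
d=np.load("scene0.npz");q=jig(d["p"]);c=d["c"].astype(int);R,G,B=c[...,0],c[...,1],c[...,2]
box=lambda a,b,e:(q[...,0]>a[0])&(q[...,0]<a[1])&(q[...,1]>b[0])&(q[...,1]<b[1])&(q[...,2]>e[0])&(q[...,2]<e[1])
for n,m in dict(handle=box((-80,-20),(-130,-30),(78,110)),hood=box((-90,90),(60,230),(68,80))&(B>R+30),lug=box((85,125),(-120,-40),(40,66)),wall=box((-44,44),(-195,-150),(38,60)),sink=box((-40,40),(-160,-90),(32,45)),base=box((-110,130),(-230,240),(8,14))).items():
    print(n,m.sum(),np.percentile(q[m],[2,50,98],axis=0).round(1).tolist())
E
```

```text
2.6 [ -54.93927478 -164.33175973  231.17069402] [-1.79979832e+02  3.56002835e-03  7.18957515e+01] 0.6020654905172207
handle 225 [[-48.5, -119.1, 78.7], [-42.7, -85.8, 99.9], [-39.5, -50.2, 103.7]]
hood 2129 [[-58.7, 80.8, 70.9], [9.1, 129.7, 76.4], [68.4, 197.1, 78.7]]
lug 392 [[86.6, -111.1, 41.8], [105.4, -86.2, 56.1], [115.6, -60.3, 63.5]]
wall 180 [[-41.7, -174.4, 39.4], [3.5, -169.8, 49.8], [41.6, -150.5, 52.7]]
sink 339 [[-19.5, -153.2, 32.6], [7.9, -138.3, 40.8], [28.3, -94.5, 44.0]]
base 7020 [[-84.9, -196.3, 9.5], [68.6, -7.7, 12.3], [118.1, 191.5, 13.9]]
```

View pics/w1.png

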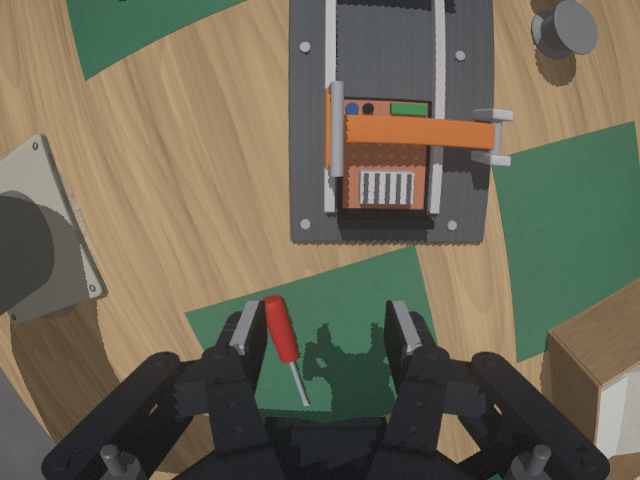

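The wrist view shows the grey handle rod at (337,83)-(337,175), the lugs at (495,137) and the heat sink at (387,188). I'll locate the handle and the wall from this range image.

```bash
cat >> h.py <<'E'
def wcloud(z,K,r,t):
    v,u=np.mgrid[:480,:640];x=(u-K[0,2])/K[0,0];y=(v-K[1,2])/K[1,1];th=np.hypot(x,y)+1e-9
    s=np.tan(th)/th
    P=np.stack([x*s*z,y*s*z,z],-1)
    return (P-np.ravel(t))@cv2.Rodrigues(np.ravel(r))[0]
E
python3 - <<'E'
from h import *
d=np.load("w1.npz");q=jig(wcloud(d["z"],d["K"],d["r"],d["t"]))
def S(n,u,v,lo,hi):
    a=q[v[0]:v[1],u[0]:u[1]].reshape(-1,3);a=a[(a[:,2]>lo)&(a[:,2]<hi)];print(n,len(a),np.percentile(a,[2,50,98],axis=0).round(1).tolist())
S("rod",(322,350),(75,185),85,110)
S("lug",(470,515),(100,170),50,70)
S("bar",(380,460),(105,150),50,70)
S("sink",(355,420),(165,215),37,50)
S("wall",(345,430),(195,222),45,60)
S("railL",(322,340),(190,215),20,32);S("railR",(425,445),(150,215),20,32)
S("base",(288,492),(60,245),8,16);S("table",(200,280),(200,300),-20,20)
E
```

```text
rod 1293 [[-51.2, -121.1, 97.7], [-46.9, -86.7, 101.3], [-41.8, -53.6, 103.3]]
lug 1472 [[73.9, -112.7, 52.3], [95.3, -87.6, 55.7], [112.0, -63.4, 62.5]]
bar 2161 [[-8.1, -99.1, 55.7], [25.2, -87.8, 58.3], [61.5, -76.6, 60.8]]
sink 1715 [[-22.8, -155.5, 38.2], [0.5, -141.1, 40.1], [25.5, -127.1, 42.8]]
wall 229 [[-36.0, -170.7, 46.1], [-3.1, -169.9, 48.7], [39.3, -168.9, 50.6]]
railL 240 [[-55.0, -168.9, 20.5], [-50.3, -157.0, 25.4], [-41.5, -146.5, 26.9]]
railR 756 [[42.0, -166.5, 20.2], [51.5, -135.0, 25.2], [57.6, -106.6, 27.0]]
base 18982 [[-88.4, -200.2, 9.9], [6.6, -104.9, 11.5], [111.9, -18.7, 13.4]]
table 7977 [[-193.8, -272.3, -1.8], [-148.0, -215.0, -0.3], [-105.5, -162.0, 1.5]]
```

Emit:
arm_command(
  gripper=[0.45,0.45,0.45,0.45,0.45,0.45,0.45,0.45,0.45,0.45],
  xyz=[
    [20,2,0],
    [20,2,0],
    [20,2,0],
    [17,2.4,0],
    [0,0,30],
    [0,0,30],
    [0,0,30],
    [0,0,30],
    [0,0,20],
    [0,0,11],
  ],
  spin=[0,0,0,0,0,0,0,0,0,0],
)

```text
clock: 3.48
position: [0.4312, -0.0266, 0.0771]
eef_rot: [-179.7, 0.1, 71.7]
contact_force: [-1.1, -0.1, 0.5]
gripper_width: 0.548
grasp_force: 0.0
```

Emit:
arm_command(
  gripper=[0.45,0.6,0.7,0.8,0.9,1,1,1,1,1],
  xyz=[
    [0,0,0],
    [0,0,0],
    [0,0,0],
    [0,0,0],
    [0,0,0],
    [0,0,0],
    [0,0,0],
    [0,0,0],
    [0,0,0],
    [0,0,0],
  ],
  spin=[0,0,0,0,0,0,0,0,0,0],
)

```text
clock: 4.32
position: [0.4332, -0.0253, 0.081]
eef_rot: [-179.9, 0.0, 71.9]
contact_force: [-5.2, 1.2, 2.6]
gripper_width: 0.09
grasp_force: 58.5
```

Run:
```python
from h import *
s=observe();p=jig(s["position"]);print(p,s["eef_rot"],s["gripper_width"],s["grasp_force"],s["contact_force"])
h=np.array([100.5,50]);a0=np.radians(17.7);r=154.5
# bar angle steps to 1.66+ ; handle phase = bar+14.93deg
ph=np.radians(np.linspace(17.7,14.9+96,25))
P=np.stack([-r*np.cos(ph),r*np.sin(ph)],1);D=np.diff(P,axis=0)
for x in D: print("[0, %.1f, %.1f]"%(x[0],-x[1]),end=", ")
print(P[-1]-P[0])
```

```text
[-46.85891147 -88.55267431  81.00397245] [-1.79943113e+02  8.75514335e-03  7.19033159e+01] 0.09030355903378288 58.50937843322754 [-5.16662692  1.15290172  2.5691754 ]
[0, 3.5, -9.9], [0, 4.2, -9.6], [0, 4.8, -9.3], [0, 5.4, -8.9], [0, 6.0, -8.6], [0, 6.6, -8.1], [0, 7.1, -7.7], [0, 7.6, -7.2], [0, 8.1, -6.6], [0, 8.5, -6.1], [0, 8.9, -5.5], [0, 9.3, -4.9], [0, 9.6, -4.2], [0, 9.8, -3.6], [0, 10.1, -2.9], [0, 10.2, -2.2], [0, 10.4, -1.5], [0, 10.4, -0.8], [0, 10.5, -0.1], [0, 10.5, 0.6], [0, 10.4, 1.3], [0, 10.3, 2.0], [0, 10.1, 2.7], [0, 9.9, 3.4], [202.30221975  97.36148337]
```

Emit:
arm_command(
  gripper=[1,1,1,1,1,1,1,1,1,1],
  xyz=[
    [0,3.5,-9.9],
    [0,4.2,-9.6],
    [0,4.8,-9.3],
    [0,5.4,-8.9],
    [0,6,-8.6],
    [0,6.6,-8.1],
    [0,7.1,-7.7],
    [0,7.6,-7.2],
    [0,0,0],
    [0,0,0],
  ],
  spin=[0,0,0,0,0,0,0,0,0,0],
)

```text
clock: 5.15
position: [0.4764, -0.0397, 0.1532]
eef_rot: [-179.9, 0.0, 71.9]
contact_force: [-17.5, 3.0, 19.3]
gripper_width: 0.089
grasp_force: 60.4
```

Emit:
arm_command(
  gripper=[1,1,1,1,1,1],
  xyz=[
    [0,-1,-1.2],
    [0,8.1,-6.6],
    [0,8.5,-6.1],
    [0,8.9,-5.5],
    [0,9.3,-4.9],
    [0,0,0],
  ],
  spin=[0,0,0,0,0,0],
)

```text
clock: 5.65
position: [0.5108, -0.051, 0.1784]
eef_rot: [179.8, 0.0, 71.9]
contact_force: [-8.1, -0.1, 15.5]
gripper_width: 0.087
grasp_force: 61.5
```

Emit:
arm_command(
  gripper=[1,1,1,1,1,1,1,1],
  xyz=[
    [0,-0.5,-1],
    [0,9.6,-4.2],
    [0,9.8,-3.6],
    [0,10.1,-2.9],
    [0,10.2,-2.2],
    [0,10.4,-1.5],
    [0,10.4,-0.8],
    [0,0,0],
  ],
  spin=[0,0,0,0,0,0,0,0],
)

```text
clock: 6.32
position: [0.5683, -0.0698, 0.1937]
eef_rot: [179.7, 0.0, 71.9]
contact_force: [-1.3, -2.3, 7.6]
gripper_width: 0.087
grasp_force: 61.4
```

Emit:
arm_command(
  gripper=[1,1,1,1,1,1,1,1,1],
  xyz=[
    [0,0,0],
    [0,10.5,-0.1],
    [0,10.5,0.6],
    [0,10.4,1.3],
    [0,10.3,2],
    [0,10.1,2.7],
    [0,10,3.4],
    [0,0,0],
    [0,0,0],
  ],
  spin=[0,0,0,0,0,0,0,0,0],
)

```text
clock: 7.07
position: [0.6265, -0.0884, 0.1824]
eef_rot: [179.7, -0.0, 71.9]
contact_force: [3.9, -0.9, 4.3]
gripper_width: 0.086
grasp_force: 63.0
```

Run:
```python
from h import *
s=observe();p=jig(s["position"]);print(s["clock"],p,s["gripper_width"],s["contact_force"])
v=np.array([p[0]-100.5,p[2]+17-50]);print(np.hypot(*v),np.degrees(np.arctan2(v[1],-v[0]))-14.9)
i=get_image("scene");cv2.imwrite("pics/s2.png",i["color"][...,::-1])
```

```text
7.0667 [156.50424724 -88.4925446  182.39401882] 0.08642548932093957 [ 3.88139302 -0.88522951  4.26879737]
159.54638374512896 95.64982126468777
```

View pics/s2.png

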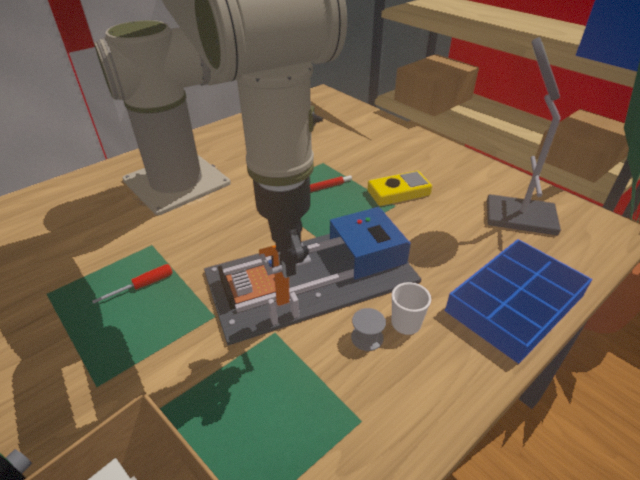

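The bar is upright at (282,275), about 95°, still held by the gripper. Next I release it slightly and lift.

Emit:
arm_command(
  gripper=[0.88,0.82,0.76,0.74,0.74,0.74,0.74,0.74,0.74,0.74],
  xyz=[
    [0,0,0],
    [0,0,0],
    [0,0,0],
    [0,0,0],
    [0,0,0],
    [0,0,-10],
    [0,0,-15],
    [0,0,-20],
    [0,0,-25],
    [0,0,-25],
  ],
  spin=[0,0,0,0,0,0,0,0,0,0],
)

```text
clock: 7.95
position: [0.6239, -0.0878, 0.2763]
eef_rot: [-179.9, 0.0, 71.9]
contact_force: [0.5, 0.3, -0.4]
gripper_width: 0.259
grasp_force: 0.0
```

Run:
```python
from h import *
s=observe();print(jig(s["position"]),s["gripper_width"],s["contact_force"])
i=get_image("scene");q=jig(cloud(i));c=i["color"].astype(int)
cv2.imwrite("pics/s3.png",i["color"][180:360,180:440,::-1].repeat(3,0).repeat(3,1))
m=(c[...,0]>140)&(c[...,1]<120)&(c[...,2]<80)&(q[...,2]>70)&(q[...,2]<230)&(abs(q[...,0]-100)<60)&(abs(q[...,1]+87)<40)
a=q[m];print(len(a),np.percentile(a,[2,50,98],axis=0).round(1).tolist())
print(np.polyfit(a[:,2],a[:,0],1))
```

```text
[153.88125923 -88.65652462 276.29924422] 0.25925588103337244 [ 0.47343486  0.25851321 -0.4114162 ]
192 [[114.4, -119.6, 203.5], [119.4, -87.6, 206.1], [123.1, -54.3, 207.7]]
[ -0.35305757 191.7254445 ]
```

View pics/s3.png

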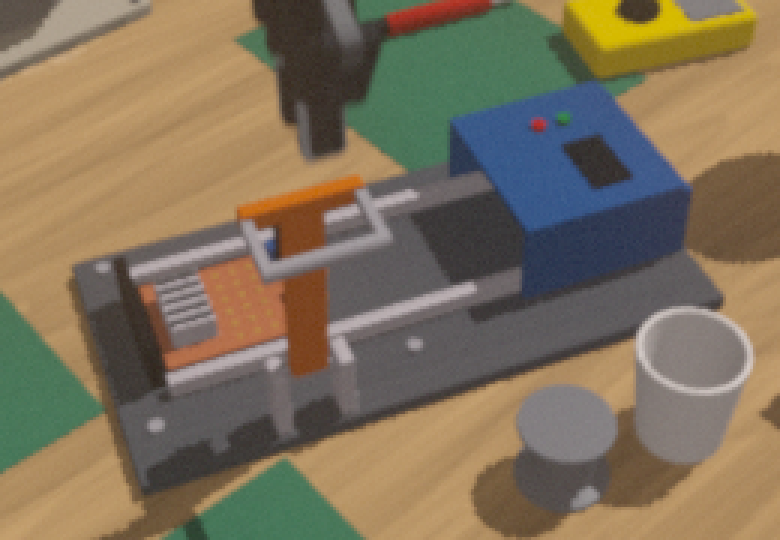

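The bar stays upright at (310,280) in the crop, and the gripper is clear of it. Next I go behind the carrier with the fingers shut.

Emit:
arm_command(
  gripper=[0.8,0.9,1,1,1,1,1,1,1,1],
  xyz=[
    [-12,-15,0],
    [-16,-22,0],
    [-20,-24,0],
    [-20,-25,0],
    [-20,-25,0],
    [-20,-25,0],
    [-16,-17.4,0],
    [-1,0,0],
    [0,0,40],
    [0,0,40],
  ],
  spin=[0,0,0,0,0,0,0,0,0,0],
)

```text
clock: 8.83
position: [0.4421, -0.1604, 0.1982]
eef_rot: [179.5, 0.1, 71.8]
contact_force: [0.5, 0.2, -1.6]
gripper_width: 0.002
grasp_force: 0.0
```

Emit:
arm_command(
  gripper=[1,1,1,1,1,1,1,1,1,1],
  xyz=[
    [0,0,40],
    [0,0,40],
    [0,0,30],
    [0,0,20],
    [0,0,10],
    [0,0,0],
    [0,0,0],
    [0,0,0],
    [0,0,0],
    [0,0,0],
  ],
  spin=[0,0,0,0,0,0,0,0,0,0],
)

```text
clock: 9.67
position: [0.4412, -0.1596, 0.057]
eef_rot: [179.8, 0.0, 71.9]
contact_force: [-0.1, 0.3, 1.3]
gripper_width: -0.001
grasp_force: 0.0
```

Run:
```python
from h import *
s=observe();print(jig(s["position"]),s["eef_rot"],s["gripper_width"],s["contact_force"])
i=get_image("wrist");cv2.imwrite("pics/w2.png",i["color"][...,::-1])
q=jig(wcloud(i["range_z"],i["intrinsics"],i["rvec"],i["tvec"]))
m=(q[...,2]>44)&(q[...,2]<56)&(abs(q[...,0])<44)&(q[...,1]>-190)&(q[...,1]<-155)
print(m.sum(),np.percentile(q[m],[2,50,98],axis=0).round(1).tolist())
```

```text
[   2.44419382 -213.73754591   56.9650994 ] [1.79823565e+02 2.20383075e-02 7.18983475e+01] -0.0005772671258824677 [-0.09424268  0.3057986   1.3067579 ]
4189 [[-41.0, -177.1, 44.8], [1.0, -172.6, 49.4], [42.2, -169.2, 50.8]]
```

View pics/w2.png

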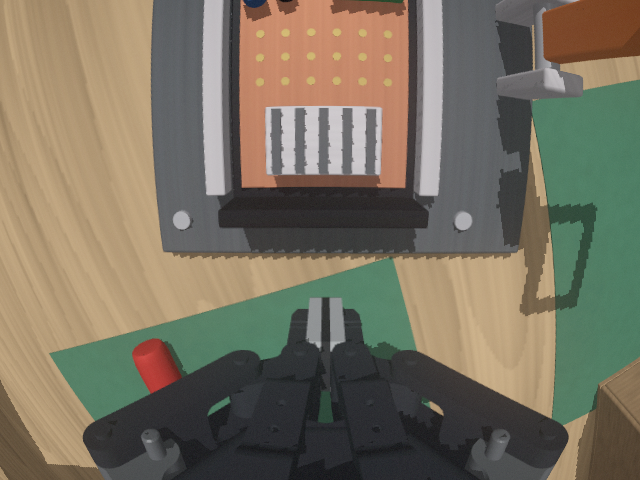

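The fingers, at (327,320), are centred behind the black rear wall at (325,213). I lower and approach slowly.

Emit:
arm_command(
  gripper=[1,1,1,1,1,1,1,1,1,1],
  xyz=[
    [0,-1.5,10],
    [0,0,10],
    [0,0,10],
    [0,0,0],
    [6,0,0],
    [6,0,0],
    [4,0,0],
    [3,0,0],
    [3,0,0],
    [3,0,0],
  ],
  spin=[0,0,0,0,0,0,0,0,0,0],
)

```text
clock: 10.55
position: [0.4466, -0.1345, 0.0255]
eef_rot: [180.0, 0.0, 71.9]
contact_force: [-0.3, -0.4, 0.3]
gripper_width: 0.0
grasp_force: 0.0
```

Emit:
arm_command(
  gripper=[1,1,1,1,1,1,1,1,1,1],
  xyz=[
    [3,0,0],
    [3,0,0],
    [3,0,0],
    [3,0,0],
    [3,0,0],
    [3,0,0],
    [3,0,0],
    [3,0,0],
    [3,0,0],
    [3,0,0],
  ],
  spin=[0,0,0,0,0,0,0,0,0,0],
)

```text
clock: 11.38
position: [0.4558, -0.1063, 0.0255]
eef_rot: [180.0, 0.0, 71.9]
contact_force: [-1.5, -5.1, 4.2]
gripper_width: -0.001
grasp_force: 2.6
```

Emit:
arm_command(
  gripper=[1,1,1,1,1,1,1,1,1,1],
  xyz=[
    [4,0,0],
    [6,0,0],
    [8,0,0],
    [10,0,0],
    [10,0,0],
    [10,0,0],
    [10,0,0],
    [8,0,0],
    [6,0,0],
    [5,0,0],
  ],
  spin=[0,0,0,0,0,0,0,0,0,0],
)

```text
clock: 12.22
position: [0.4795, -0.0326, 0.0252]
eef_rot: [-180.0, 0.0, 71.9]
contact_force: [-2.4, -5.7, 4.4]
gripper_width: -0.001
grasp_force: 2.6
```

Emit:
arm_command(
  gripper=[1,1,1,1,1,1,1,1,1,1],
  xyz=[
    [4,0,0],
    [4,0,0],
    [4,0,0],
    [4,0,0],
    [4,0,0],
    [3,0,0],
    [3,0,0],
    [2,0,0],
    [1,0,0],
    [1,0,0],
  ],
  spin=[0,0,0,0,0,0,0,0,0,0],
)

```text
clock: 13.05
position: [0.4887, -0.0047, 0.0252]
eef_rot: [-180.0, 0.0, 71.9]
contact_force: [-2.3, -4.2, 4.0]
gripper_width: -0.005
grasp_force: 2.6
```

Run:
```python
from h import *
s=observe();print(jig(s["position"]),s["eef_rot"],s["contact_force"])
for n in("scene","wrist"):
    i=get_image(n);q=jig(cloud(i) if n=="scene" else wcloud(i["range_z"],i["intrinsics"],i["rvec"],i["tvec"]))
    cv2.imwrite(f"pics/{n}4.png",i["color"][...,::-1])
    if n=="wrist":
        m=(q[...,2]>44)&(q[...,2]<56)&(abs(q[...,0])<44)&(q[...,1]>-60)&(q[...,1]<30);print(m.sum(),np.percentile(q[m],[2,50,98],axis=0).round(1).tolist())
        m=(q[...,2]>68)&(q[...,2]<82)&(q[...,1]>40)&(abs(q[...,0])<50);print(m.sum(),np.percentile(q[m],[1,50,98],axis=0).round(1).tolist() if m.any() else "")
```

```text
[ -0.50918428 -51.66544909  25.16912681] [-1.79990483e+02  1.31324338e-02  7.18956858e+01] [-2.30763086 -4.18560397  4.00377052]
6791 [[-41.0, -46.1, 44.4], [0.0, -37.0, 49.4], [41.7, -33.4, 54.6]]
0
```

View pics/wrist4.png

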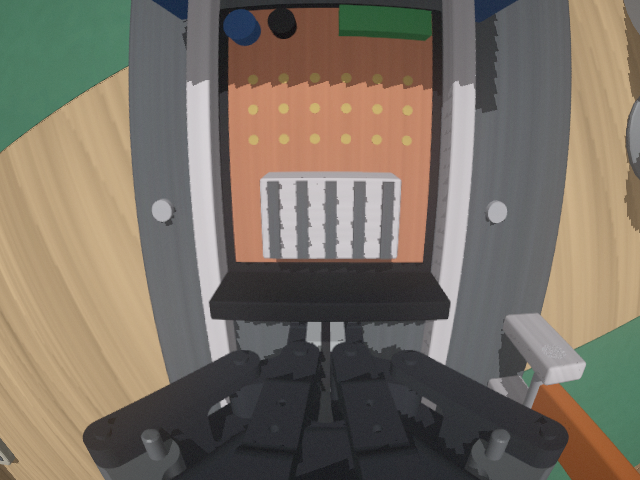

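The carrier is square in the channel, with the fingers on its rear wall (330,300) and the front entering the hood. I advance 20 mm, then probe in small steps.

Emit:
arm_command(
  gripper=[1,1,1,1,1,1,1,1,1,1],
  xyz=[
    [2,0,0],
    [2,0,0],
    [2,0,0],
    [2,0,0],
    [2,0,0],
    [2,0,0],
    [2,0,0],
    [2,0,0],
    [2,0,0],
    [2,0,0],
  ],
  spin=[0,0,0,0,0,0,0,0,0,0],
)

```text
clock: 13.98
position: [0.4949, 0.0147, 0.0251]
eef_rot: [-180.0, -0.0, 71.9]
contact_force: [-0.6, -4.1, 1.9]
gripper_width: -0.006
grasp_force: 1.9
```

Emit:
arm_command(
  gripper=[1,1,1,1,1,1],
  xyz=[
    [0.5,0,0],
    [0.5,0,0],
    [0.5,0,0],
    [0.5,0,0],
    [0.5,0,0],
    [0.5,0,0],
  ],
  spin=[0,0,0,0,0,0],
)

```text
clock: 14.48
position: [0.4958, 0.0173, 0.0251]
eef_rot: [-180.0, -0.0, 71.9]
contact_force: [-1.3, -3.0, 0.5]
gripper_width: 0.0
grasp_force: 1.5
```

Emit:
arm_command(
  gripper=[1,1,1,1,1],
  xyz=[
    [0.5,0,0],
    [0.5,0,0],
    [0.5,0,0],
    [0.5,0,0],
    [0.5,0,0],
  ],
  spin=[0,0,0,0,0],
)

```text
clock: 14.9
position: [0.4966, 0.0197, 0.0251]
eef_rot: [-180.0, -0.0, 71.9]
contact_force: [-0.9, -2.7, -0.2]
gripper_width: 0.002
grasp_force: 1.2
```

Emit:
arm_command(
  gripper=[1,1,1,1,1],
  xyz=[
    [0.5,0,0],
    [0.5,0,0],
    [0.5,0,0],
    [0.5,0,0],
    [0.5,0,0],
  ],
  spin=[0,0,0,0,0],
)

```text
clock: 15.32
position: [0.4974, 0.0221, 0.0251]
eef_rot: [-180.0, -0.0, 71.9]
contact_force: [-0.9, -2.1, -0.2]
gripper_width: -0.002
grasp_force: 1.0
```

Emit:
arm_command(
  gripper=[1,1,1,1,1],
  xyz=[
    [0.5,0,0],
    [0.5,0,0],
    [0.5,0,0],
    [0.5,0,0],
    [0.5,0,0],
  ],
  spin=[0,0,0,0,0],
)

```text
clock: 15.73
position: [0.4982, 0.0245, 0.0251]
eef_rot: [-180.0, 0.0, 71.9]
contact_force: [-1.5, -2.1, -1.5]
gripper_width: 0.002
grasp_force: 0.9
```

Emit:
arm_command(
  gripper=[1,1,1,1,1],
  xyz=[
    [0.5,0,0],
    [0.5,0,0],
    [0.5,0,0],
    [0.5,0,0],
    [0.5,0,0],
  ],
  spin=[0,0,0,0,0],
)

```text
clock: 16.15
position: [0.499, 0.0268, 0.0252]
eef_rot: [-180.0, -0.0, 71.9]
contact_force: [-0.8, -1.8, -0.9]
gripper_width: -0.0
grasp_force: 0.9
```

Emit:
arm_command(
  gripper=[1,1,1,1,1],
  xyz=[
    [0.5,0,0],
    [0.5,0,0],
    [0.5,0,0],
    [0.5,0,0],
    [0.5,0,0],
  ],
  spin=[0,0,0,0,0],
)

```text
clock: 16.57
position: [0.4998, 0.0292, 0.0252]
eef_rot: [-180.0, -0.0, 71.9]
contact_force: [-0.7, -0.8, -0.6]
gripper_width: 0.0
grasp_force: 0.8
```

Emit:
arm_command(
  gripper=[1,1,1,1,1],
  xyz=[
    [0.5,0,0],
    [0.5,0,0],
    [0.5,0,0],
    [0.5,0,0],
    [0.5,0,0],
  ],
  spin=[0,0,0,0,0],
)

```text
clock: 16.98
position: [0.5006, 0.0316, 0.0252]
eef_rot: [180.0, -0.0, 71.9]
contact_force: [-0.4, -1.1, -1.3]
gripper_width: 0.001
grasp_force: 0.8
```

Emit:
arm_command(
  gripper=[1,1,1,1,1],
  xyz=[
    [0.5,0,0],
    [0.5,0,0],
    [0.5,0,0],
    [0.5,0,0],
    [0.5,0,0],
  ],
  spin=[0,0,0,0,0],
)

```text
clock: 17.4
position: [0.5013, 0.0339, 0.0252]
eef_rot: [-180.0, -0.0, 71.9]
contact_force: [-1.0, -2.1, -2.4]
gripper_width: 0.002
grasp_force: 0.8
```

Emit:
arm_command(
  gripper=[1,1,1,1,1],
  xyz=[
    [0.5,0,0],
    [0.5,0,0],
    [0.5,0,0],
    [0.5,0,0],
    [0.5,0,0],
  ],
  spin=[0,0,0,0,0],
)

```text
clock: 17.82
position: [0.5021, 0.0363, 0.0252]
eef_rot: [-180.0, 0.0, 71.9]
contact_force: [-0.8, -2.7, -1.9]
gripper_width: 0.001
grasp_force: 0.8
```

Emit:
arm_command(
  gripper=[1,1,1,1,1],
  xyz=[
    [0.5,0,0],
    [0.5,0,0],
    [0.5,0,0],
    [0.5,0,0],
    [0.5,0,0],
  ],
  spin=[0,0,0,0,0],
)

```text
clock: 18.23
position: [0.5029, 0.0387, 0.0252]
eef_rot: [-180.0, -0.0, 71.9]
contact_force: [-1.1, -1.3, -0.7]
gripper_width: -0.002
grasp_force: 0.9
```

Emit:
arm_command(
  gripper=[1,1,1,1,1],
  xyz=[
    [0.5,0,0],
    [0.5,0,0],
    [0.5,0,0],
    [0.5,0,0],
    [0.5,0,0],
  ],
  spin=[0,0,0,0,0],
)

```text
clock: 18.65
position: [0.5037, 0.0411, 0.0252]
eef_rot: [180.0, -0.0, 71.9]
contact_force: [-0.3, -1.5, -1.6]
gripper_width: 0.002
grasp_force: 0.9
```

Emit:
arm_command(
  gripper=[1,1,1,1,1],
  xyz=[
    [0.5,0,0],
    [0.5,0,0],
    [0.5,0,0],
    [0.5,0,0],
    [0.5,0,0],
  ],
  spin=[0,0,0,0,0],
)

```text
clock: 19.07
position: [0.5045, 0.0434, 0.0252]
eef_rot: [180.0, 0.0, 71.9]
contact_force: [-1.4, -1.2, -1.2]
gripper_width: -0.002
grasp_force: 0.9
```

Emit:
arm_command(
  gripper=[1,1,1,1,1],
  xyz=[
    [0.5,0,0],
    [0.5,0,0],
    [0.5,0,0],
    [0.5,0,0],
    [0.5,0,0],
  ],
  spin=[0,0,0,0,0],
)

```text
clock: 19.48
position: [0.5052, 0.0458, 0.0252]
eef_rot: [-180.0, 0.0, 71.9]
contact_force: [-0.9, -0.6, -0.7]
gripper_width: 0.001
grasp_force: 0.9
```

Emit:
arm_command(
  gripper=[1,1,1,1,1],
  xyz=[
    [0.5,0,0],
    [0.5,0,0],
    [0.5,0,0],
    [0.5,0,0],
    [0.5,0,0],
  ],
  spin=[0,0,0,0,0],
)

```text
clock: 19.9
position: [0.506, 0.0482, 0.0252]
eef_rot: [180.0, -0.0, 71.9]
contact_force: [-1.0, -1.7, -1.1]
gripper_width: 0.003
grasp_force: 0.9
```

Emit:
arm_command(
  gripper=[1,1,1,1,1],
  xyz=[
    [0.5,0,0],
    [0.5,0,0],
    [0.5,0,0],
    [0.5,0,0],
    [0.5,0,0],
  ],
  spin=[0,0,0,0,0],
)

```text
clock: 20.32
position: [0.5066, 0.0501, 0.0252]
eef_rot: [-180.0, 0.1, 71.9]
contact_force: [-2.5, -6.2, 0.7]
gripper_width: -0.001
grasp_force: 3.7
```

Emit:
arm_command(
  gripper=[1,1,1,1],
  xyz=[
    [0.5,0,0],
    [0.5,0,0],
    [0,0,0],
    [0,0,0],
  ],
  spin=[0,0,0,0],
)

```text
clock: 20.65
position: [0.5066, 0.0501, 0.0252]
eef_rot: [-180.0, 0.1, 71.9]
contact_force: [-4.4, -9.5, 3.3]
gripper_width: -0.003
grasp_force: 5.1
```

Emit:
arm_command(
  gripper=[1,1,1,1,1,1],
  xyz=[
    [0.5,0,0],
    [0.5,0,0],
    [0.5,0,0],
    [0.5,0,0],
    [0,0,0],
    [0,0,0],
  ],
  spin=[0,0,0,0,0,0],
)

```text
clock: 21.15
position: [0.5069, 0.0512, 0.0252]
eef_rot: [-179.9, 0.2, 71.9]
contact_force: [-5.2, -13.1, 5.4]
gripper_width: -0.001
grasp_force: 7.5
```

Emit:
arm_command(
  gripper=[1,1,1,1,1,1,1,1],
  xyz=[
    [0.5,0,0],
    [0.5,0,0],
    [0.5,0,0],
    [0.5,0,0],
    [0.5,0,0],
    [0.5,0,0],
    [0,0,0],
    [0,0,0],
  ],
  spin=[0,0,0,0,0,0,0,0],
)

```text
clock: 21.82
position: [0.5078, 0.0541, 0.0252]
eef_rot: [-179.9, 0.2, 71.9]
contact_force: [-7.3, -13.7, 4.9]
gripper_width: -0.003
grasp_force: 7.5
```

Emit:
arm_command(
  gripper=[1,1,1,1],
  xyz=[
    [0.4,0,0],
    [0.4,0,0],
    [0,0,0],
    [0,0,0],
  ],
  spin=[0,0,0,0],
)

```text
clock: 22.15
position: [0.508, 0.0548, 0.0252]
eef_rot: [-179.9, 0.2, 71.9]
contact_force: [-6.1, -13.6, 5.2]
gripper_width: 0.0
grasp_force: 7.6
```

Emit:
arm_command(
  gripper=[1,1,1,1,1,1,1,1,1,1],
  xyz=[
    [-1,0,0],
    [-1,0,0],
    [-2,0,0],
    [-3,0,0],
    [-5,0,0],
    [-8,0,0],
    [-8,0,0],
    [-5,0,0],
    [0,0,0],
    [0,0,0],
  ],
  spin=[0,0,0,0,0,0,0,0,0,0],
)

```text
clock: 22.98
position: [0.4986, 0.0252, 0.0252]
eef_rot: [180.0, -0.0, 71.8]
contact_force: [-0.3, -0.7, 0.5]
gripper_width: -0.004
grasp_force: 0.0
```

Run:
```python
from h import *
s=observe();print(s["clock"],jig(s["position"]),s["contact_force"])
i=get_image("wrist");cv2.imwrite("pics/w5.png",i["color"][...,::-1])
q=jig(wcloud(i["range_z"],i["intrinsics"],i["rvec"],i["tvec"]))
m=(q[...,2]>44)&(q[...,2]<56)&(abs(q[...,0])<44)&(q[...,1]>-5)&(q[...,1]<50);print(np.percentile(q[m],[2,50,98],axis=0).round(1).tolist())
```

```text
22.9833 [ -0.3719045  -20.20260647  25.24179051] [-0.32465209 -0.68316452  0.51777003]
[[-41.0, 20.8, 44.9], [0.2, 25.2, 49.4], [42.1, 28.6, 50.7]]
```

Emit:
arm_command(
  gripper=[1,1,1,1,1,1,1,1,1,1],
  xyz=[
    [0,0,-10],
    [0,0,-20],
    [0,0,-25],
    [0,0,-25],
    [0,0,-25],
    [0,0,-25],
    [0,0,-20],
    [0,0,-10],
    [0,0,0],
    [0,0,0],
  ],
  spin=[0,0,0,0,0,0,0,0,0,0],
)

```text
clock: 23.87
position: [0.4988, 0.0257, 0.1853]
eef_rot: [180.0, -0.0, 71.9]
contact_force: [0.1, 0.2, 0.7]
gripper_width: -0.002
grasp_force: 0.0
```

Run:
```python
from h import *
s=observe();print(s["clock"],jig(s["position"]),s["contact_force"])
i=get_image("scene");cv2.imwrite("pics/s6.png",i["color"][...,::-1])
```

```text
23.8667 [ -0.31561162 -19.62161026 185.27892337] [0.07560522 0.15338322 0.72140008]
```

View pics/s6.png

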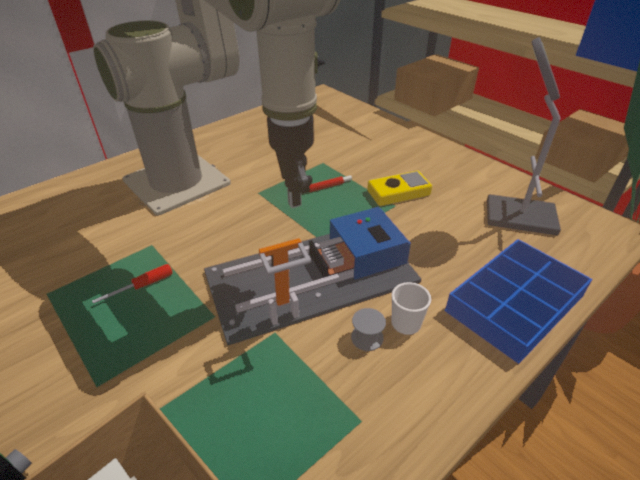

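The bar is upright at (282,275), the carrier is in the hood with its wall at (320,260) outside, the other items look unmoved, and the gripper is clear.

```bash
python3 -c "
from bench import arm
print(arm.finish_job())"
```

```text
the job is handed in; nothing more can be done
None
```

I handed the job in at about 24 s: the bar is upright at roughly 95°, the carrier is in the hood with the connector pressed back about 5 mm by TCP travel, and the other items look unmoved in the last picture.

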